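# Turn over the face-down stethoscope head

### The arm

A 7-joint arm with a two-finger parallel gripper is mounted at the origin on the work surface. World frame = base frame: x ahead of the robot, y to its left, z up, the work surface at z = 0. Lengths are in m, angles in rad, forces in N, time in s.
With the tool pointing down it reaches from about 0.4 to 0.875 m from the base axis. Payload 6.5 kg.
Tool frame: the origin (TCP) lies on the centre line of the jaws, within the pads' length; the fingertips stand 11 mm ahead of it and the grasp point (between the pads) lies 8 mm behind it; z points along the fingers, y is the line along which they close (so a half turn about z gives the same grasp; the last joint's range is limited). The gripper opens to 88 mm and grips with 3 to 60 N. Pads are 18 mm wide; open, the fingers measure 123 mm over their backs; the gripper's body (75 mm by 187 mm) begins 45 mm behind the grasp point.
Start: joints at [-1.261, 0.536, -0.004, 1.538, 0.003, 1.067, -0.071], TCP at [0.239, 0.605, 0.25] pointing down, gripper open.
Joint ranges: [-2.7, 2.7], [-0.37, 2.16], [-1.27, 1.26], [0.24, 2.4], [-1.31, 4.45], [0.19, 1.91], [-2.76, 2.76]. Speed limits (rad/s): [2.39, 2.39, 3.14, 3.14, 3.14, 3.14, 3.14].

### API

Orientations are given as a unit quaternion [x, y, z, w].
In Python, from rig import robot, cams, workorder gives the robot as it stands.
- The arm moves only by the tool step_arm, never from a script. Its argument "plan" is one flat list of numbers, 7 for each row, row after row: the shift along the tool's x, y, z in m, then the turn, a rotation vector about the tool's x, y, z in rad, then the closure, from -1 (fully open) to 1 (shut). In form: [dx, dy, dz, ax, ay, az, hand, dx, dy, dz, ax, ay, az, hand, ...]. A call has 1 to 20 rows; each row shifts and turns the commanded pose from where the row before left it, along the tool's axes as they then stand; what a row does not reach is not made up. A row lasts 1/10 s, in which the tool goes at most 50 mm and 8.59 degrees, less where a joint would pass 70% of its speed; a pose out of reach is approached as far as the arm can. A call is refused whole if a number of a shift passes 0.05 or a number of a turn 0.15, either way. A call with a gripper value outside its range is refused whole. The fingers move at their own pace and stop on an object; "force" is the grip in N (left out, the last holds). Time passes only in rows, so rows that do not move let the fingers close. It gives the time, the measured TCP pose, the force, the opening and the grip force at its end, in the units of the state.
- robot.observe(): the state, without advancing time (a new reading comes with each control period).
- cams.capture(name): name is "scene" or "top" or "wrist"; returns (picture, depth): 400x640x3 uint8, blue, green, red; 400x640 float32, m along the optical axis (not along the pixel's ray), 0 where there is no reading.
- cams.camera_model(name): a dict with "fx", "fy", "cx", "cy" (pixels), "R" (3x3) and "t" (3): a world point X has camera coordinates R X + t. Camera axes: x right, y down, z forward; pixel columns grow to the right and rows downward; lengths in m; the calibration is good to about 2 mm. The wrist camera is an equidistant fisheye: a pixel r from the principal point sees the ray r / f radians off the axis. A picture is of the moment at which its call begins: read the wrist's pose just before it. camera_model takes no time and is no camera call; for the wrist camera it gives the pose at the moment of the call.
- workorder.sign_off(): hands the job in; it is judged then, once.
The state is a dict: "t": time; "joints": joint angles; "qd": joint speeds; "effort": joint torques, N m; "position": TCP position; "eef_rot": TCP orientation; "wrist_force": force on the tool from outside, world axes, zero at the start; "ft_torque": the same for the moment, N m; "width": finger opening in m; "finger_force": force on a finger pad.
Only numpy, scipy, OpenCV 4.12 (cv2) and the standard library are available. Lean on these libraries where they do the work, as an engineer would, in place of code of your own. Each camera call takes 0.05 s, during which the arm holds its last target. There are 200 camera calls.

### The job

One of the two magenta stethoscope heads has arrived face down, showing its black back with the yellow dot. Lay it as it is on the metal paddle of the wooden turnover stand and let go, then swing the paddle over by its red bar so that the head tumbles into the green-lined nest and lies there with its white face up. Leave the other magenta head where it is.

Things in the scene. Friction and masses are not known exactly. Their poses are not given: they have to be found in the camera images.
- pink_down: Magenta stethoscope head lying face down: drum 44 mm across, 18 mm high, about 50 g; black back with 16 mm yellow dot up, white face hidden below (all other heads lie white face up). Origin: centre of its underside as first laid; z up at the start (down once turned over); x along its stem, 8 mm thick, 9 mm above the origin, ending 40 mm from the drum's axis.
- pink_up: The other magenta head, same shape and size, lying white face up on the table; not to be moved. Origin at the centre of its underside, z up, x along its stem.
- pocket (a point): Spot on the paddle's flat top, 40 mm above the table, for the centre of the head's underside, stem within 45 degrees of +y (away from hinge, to the bar). Plate: x +-42 mm, y -34 to +42 mm from here; z its normal. Orange V fence, 11 mm high, on the hinge side, arm ends at x +-21, y -20 mm: the head clears it by 5 mm or so and slides into it later. Fingers have room either side along x.
- bar (a point): Middle of the paddle's red round handle bar, 10 mm thick, along x, 66 mm free between its arms, 89 mm from the pocket along +y, 40 mm above the table when down. 42 mm gap between bar and plate; nothing but the table under bar and gap. Pinch it from above, across y; it turns within the fingers as the paddle swings.
- paddle (a joint): Paddle angle, rad: 0 lying flat (start), grows as the bar is lifted and swung over to the nest, stop at 2.3. Hinge axis: along the pocket's x, through the point 36 mm from the pocket along its -y (125 mm from the bar), 40 mm above the table. Stiff (0.14 N m): stays where left. The head topples out into the nest by about 1.7 to 2.0.
- nest (a point): Centre of the nest's floor, 28 mm above the table: green-lined shallow box on the stand (fixed to the table), inside 72 mm (x) by 90 mm (y), walls 12 mm high, across the hinge from the paddle. z up, x along the hinge, +y towards the hinge axis, which is 53 mm away and 12 mm higher.
Mind the look-alikes: they are no part of the job. What is shaped like the pink_down but purple is not meant.

How it is judged:
By the outcome, as a careful person would: the job done as asked, in the order asked, and still so for the second after the job is handed in, with the robot touching nothing.
It also fails if it takes over 58 s, if anything falls off the work surface, if the arm or the gripper's body presses on something with over 40 N, if the wrist force passes 120 N, or if a joint passes its speed limit or range.

## Working session

There is one attempt and no reset: what is moved stays moved. The work goes in short steps, Python scripts to look and compute and a tool call to move; the robot and the scene stay as the last step left them, time stands still between calls to the robot, and variables do not carry over. Pictures are saved under pics/ and viewed, at most 10 in all, crops included, and the job is handed in when it is done.

Besides the shell and the picture viewer there is one more tool, called after ">>>" by a JSON object that holds its "api" and its "payload". step_arm: Moves the arm, as the interface text tells. Its arguments: {"type":"object","properties":{"plan":{"type":"array"},"force":{"type":"number"}},"required":["plan"]}

```bash
mkdir -p pics; cat > h.py <<'E'
import numpy as np, cv2
from rig import robot, cams, workorder
def cap(n):
    m=cams.camera_model(n); p,d=cams.capture(n); return p,d,m
def world(m,d,u,v,z=None):
    # z given: intersect with plane z, else use depth
    r=np.array([(u-m['cx'])/m['fx'],(v-m['cy'])/m['fy'],1.0]); R=np.array(m['R']); t=np.array(m['t'])
    c=-R.T@t; w=R.T@r
    return c+w*(d[int(v),int(u)] if z is None else (z-c[2])/w[2])
E
python3 - <<'E'
from h import *
for n in('scene','top'):
    p,d,m=cap(n); cv2.imwrite(f'pics/{n}.png',p); np.savez(f'{n}.npz',d=d,p=p); print(n,-np.array(m['R']).T@m['t'],m['fx'])
print(robot.observe())
E
```

```text
scene [ 1.01030919 -0.31211035  0.63473757] 438.71453429379636
top [0.33801747 0.09297044 1.19153308] 496.10579751679956
{'t': 0.1, 'joints': array([-1.26116863,  0.53706106, -0.004445  ,  1.5387171 ,  0.00260465,
        1.06728623, -0.07120769]), 'qd': array([-0.00080544,  0.00038499, -0.0006537 , -0.00196259,  0.0009588 ,
        0.00203352,  0.00129282]), 'effort': array([ 2.63535614e-03, -5.72067618e+01,  9.94036607e-01, -2.52225709e+01,
       -5.61475719e-02,  1.34835756e-02,  4.29605211e-05]), 'position': array([0.23839921, 0.60416152, 0.24896794]), 'eef_rot': array([ 1.86774644e-01,  9.82402512e-01, -7.28315246e-04, -8.26198946e-05]), 'wrist_force': array([ 0.76196969,  0.96785792, -0.08748883]), 'ft_torque': array([-0.01919646,  0.01190532, -0.01491168]), 'finger_force': 0.0, 'width': 0.08788862442452698}
```

View pics/top.png

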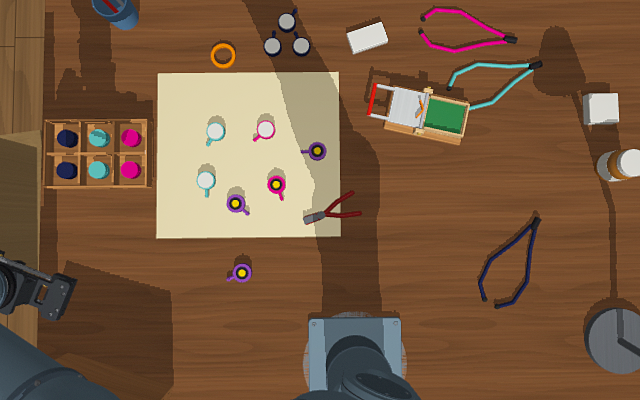

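View pics/scene.png

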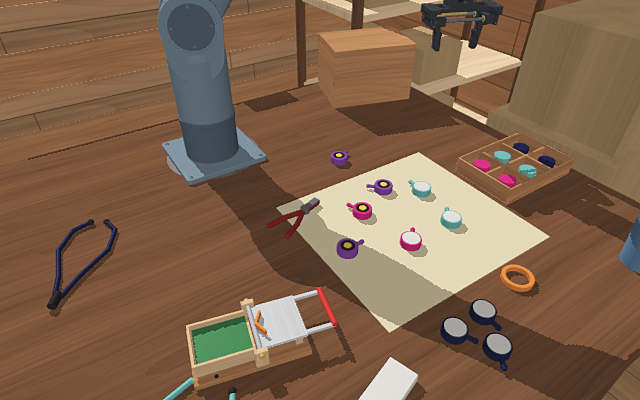

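Top view, things showing a yellow dot: (277,184), (236,203), (317,151) and (242,272). Only (277,184) has a magenta rim; the other three are purple. The magenta head at (265,129) is white face up. The stand has its red bar at (373,100), plate at (405,104) and green nest at (446,115). I'll confirm this in a crop and measure.

```bash
python3 - <<'E'
from h import *
z=np.load('top.npz'); p,d=z['p'],z['d']; m=cams.camera_model('top')
a=cv2.resize(p[110:225,195:335],None,fx=5,fy=5,interpolation=cv2.INTER_CUBIC)[:590,:395+300]
b=cv2.resize(p[60:150,355:480],None,fx=6,fy=6,interpolation=cv2.INTER_CUBIC)
cv2.imwrite('pics/a.png',a); cv2.imwrite('pics/b.png',b)
hsv=cv2.cvtColor(p,cv2.COLOR_BGR2HSV)
def comp(mask,name,z):
    n,l,s,c=cv2.connectedComponentsWithStats(mask.astype(np.uint8))
    for i in range(1,n):
        if s[i,4]>25: 
            r=cv2.minAreaRect(np.argwhere(l==i)[:,::-1].astype(np.float32))
            print(name,s[i],c[i].round(1),world(m,d,*c[i],z).round(4), d[int(c[i][1]),int(c[i][0])], world(m,d,*c[i]).round(3), [world(m,d,*q,z)[:2].round(3).tolist() for q in cv2.boxPoints(r)])
H,S,V=[hsv[...,i].astype(int) for i in range(3)]
roi=np.zeros(H.shape,bool); roi[110:225,195:335]=1
comp((H>20)&(H<35)&(S>150)&(V>120)&roi,'yel',.018)
comp((H>155)&(H<172)&(S>150)&roi,'mag',.012)
roi[:]=0; roi[60:150,355:480]=1
comp(((H<5)|(H>175))&(S>170)&roi,'red',.045)
comp((H>50)&(H<75)&(S>120)&roi,'green',.028)
comp((S<40)&(V>140)&roi,'plate',.04)
comp((H>6)&(H<14)&(S>200)&(V>180)&roi,'orange',.051)
E
```

```text
yel [314 147   7   7  38] [316.9 150.3] [0.5047 0.0844 0.018 ] 1.1794318 [0.504 0.084 0.02 ] [[0.513, 0.091], [0.513, 0.077], [0.498, 0.077], [0.498, 0.091]]
yel [272 181   8   7  44] [275.8 184. ] [0.4251 0.1824 0.018 ] 1.1731623 [0.425 0.182 0.021] [[0.432, 0.191], [0.432, 0.175], [0.418, 0.175], [0.418, 0.191]]
yel [232 200   7   7  45] [235. 203.] [0.3809 0.279  0.018 ] 1.172365 [0.381 0.279 0.018] [[0.388, 0.286], [0.388, 0.272], [0.374, 0.272], [0.374, 0.286]]
mag [253 121  22  21  68] [262.  134.1] [0.5456 0.2156 0.012 ] 1.1857656 [0.545 0.215 0.015] [[0.53, 0.238], [0.581, 0.223], [0.568, 0.182], [0.517, 0.198]]
mag [267 176  18  25 162] [276.7 185.8] [0.4211 0.1807 0.012 ] 1.1759377 [0.421 0.18  0.018] [[0.426, 0.211], [0.454, 0.182], [0.414, 0.143], [0.386, 0.172]]
red [367  83  10  32 133] [371.6  98.6] [ 0.622  -0.0447  0.045 ] 1.1647322 [ 0.623 -0.045  0.043] [[0.586, -0.031], [0.661, -0.049], [0.658, -0.058], [0.584, -0.041]]
green [424  99  41  35 987] [444.1 115.8] [ 0.5835 -0.2185  0.028 ] 1.1773673 [ 0.583 -0.218  0.029] [[0.561, -0.169], [0.625, -0.185], [0.606, -0.269], [0.542, -0.253]]
plate [ 371   84   58   44 1287] [404.8 106.5] [ 0.6039 -0.1231  0.04  ] 1.1657999 [ 0.604 -0.123  0.041] [[0.577, -0.041], [0.662, -0.059], [0.635, -0.18], [0.551, -0.161]]
```

View pics/a.png

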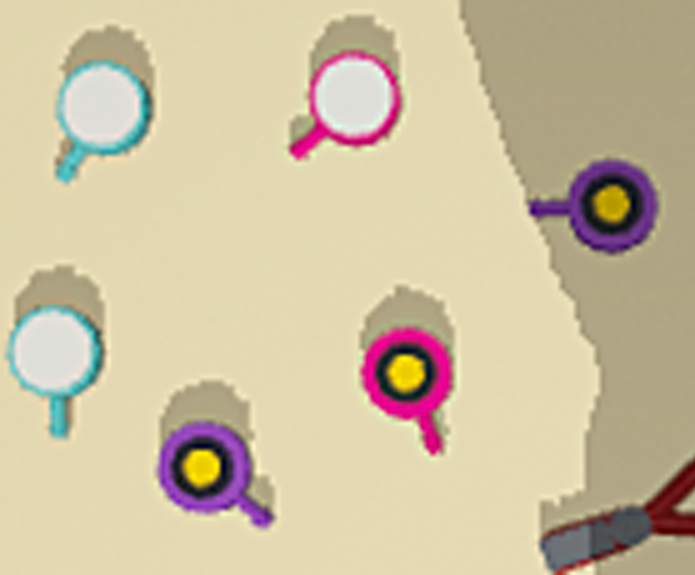

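View pics/b.png

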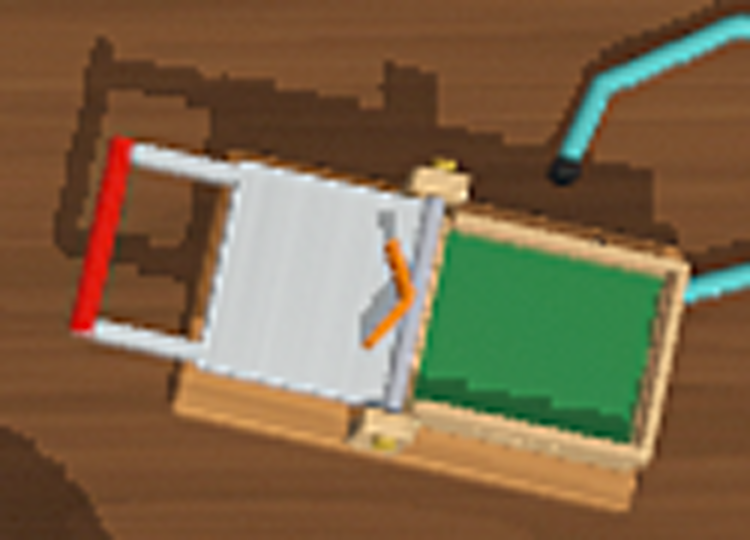

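The crop confirms it: the magenta head with a black back and yellow dot (crop 406,372; stem tip 436,452) is pink_down. The stand has its bar at about (0.622,-0.045), its nest at (0.583,-0.218) and its pocket at about (0.603,-0.132), with +y along yaw 77°. The stem points to yaw about -160°.

>>> {"api": "step_arm", "payload": {"plan": [-0.0274,-0.027,0,0,0,0,-1,-0.0274,-0.027,0,0,0,0,-1,-0.0274,-0.027,0,0,0,0,-1,-0.0274,-0.027,0,0,0,0,-1,-0.0274,-0.027,0,0,0,0,-1,-0.0274,-0.027,0,0,0,0,-1,-0.0274,-0.027,0,0,0,0,-1,-0.0274,-0.027,0,0,0,0,-1,-0.0274,-0.027,0,0,0,0,-1,-0.0274,-0.027,0,0,0,0,-1,-0.0274,-0.027,0,0,0,0,-1,-0.0274,-0.027,0,0,0,0,-1,0,0,0.025,0,0,-0.147,-1,0,0,0.025,0,0,-0.147,-1,0,0,0.025,0,0,-0.147,-1,0,0,0.025,0,0,-0.147,-1,0,0,0.025,0,0,-0.147,-1,0,0,0,0,0,0,-1,0,0,0,0,0,0,-1], "force": 15}}

```text
t: 2.0
position: [0.4254, 0.1824, 0.1249]
eef_rot: [-0.177, 0.984, -0.0, -0.0]
wrist_force: [-0.7, -0.2, 0.3]
width: 0.0885
finger_force: 0.0
```

```bash
cat >> h.py <<'E'
from scipy.spatial.transform import Rotation as Ro
def to(p):
    s=robot.observe(); R=Ro.from_quat(s['eef_rot']); y=R.as_matrix()[:,1]
    print('t',s['t'],'pos',s['position'].round(4),'yaw_y',np.degrees(np.arctan2(y[1],y[0])).round(2),'zt',R.as_matrix()[:,2].round(3),'j7',s['joints'][6].round(2),'w',s['width'],'ff',s['finger_force'],'F',s['wrist_force'].round(1))
    print('tool shift',R.inv().apply(np.array(p)-s['position']).round(4))
def fish(m,u,v,z):
    a=np.array([u-m['cx'],v-m['cy']]); r=np.hypot(*a); th=r/m['fx']
    w=np.array(m['R']).T@np.r_[a/max(r,1e-9)*np.sin(th),np.cos(th)]; c=-np.array(m['R']).T@m['t']
    return c+w*(z-c[2])/w[2]
E
python3 - <<'E'
from h import *
to([.425,.182,.014])
p,d,m=cap('wrist'); cv2.imwrite('pics/w1.png',p)
hsv=cv2.cvtColor(p,cv2.COLOR_BGR2HSV); H,S,V=[hsv[...,i].astype(int) for i in range(3)]
for nm,mk,z in(('yel',(H>20)&(H<35)&(S>150)&(V>120),.018),('mag',(H>155)&(H<172)&(S>150),.009)):
    n,l,s,c=cv2.connectedComponentsWithStats(mk.astype(np.uint8))
    for i in range(1,n):
        if s[i,4]>60: print(nm,s[i],c[i].round(1),fish(m,*c[i],z).round(4))
E
```

```text
t 2.0 pos [0.4254 0.1824 0.1249] yaw_y 110.34 zt [-0.001 -0.    -1.   ] j7 1.43 w 0.08846648297459979 ff 0.0 F [-0.7 -0.2  0.3]
tool shift [ 0.0004 -0.0002  0.1109]
yel [488   3  17  18 223] [496.   11.8] [0.2158 0.2641 0.018 ]
yel [438 179  17  19 257] [446.  188.3] [0.3801 0.2798 0.018 ]
yel [313 188  20  19 312] [322.5 197. ] [0.4245 0.1824 0.018 ]
yel [186 231  15  16 193] [193.1 238.5] [0.5044 0.0839 0.018 ]
yel [144 285   9  41 117] [147.3 304.9] [0.6132 0.0419 0.018 ]
yel [449 333  79  22 346] [493.1 343.5] [0.5313 0.4488 0.018 ]
yel [398 354  28   8  71] [410.3 357.8] [0.5739 0.3467 0.018 ]
yel [361 357  33   7  87] [378.5 360. ] [0.5866 0.3107 0.018 ]
yel [305 359  53   7 162] [331.4 361.6] [0.6052 0.26   0.018 ]
mag [ 297  147   51   74 1403] [322.4 188.1] [0.4199 0.1805 0.009 ]
mag [  0 273  26  24 158] [ 12.5 284.1] [ 0.749  -0.2447  0.009 ]
mag [  0 294  11  16  66] [  4.5 302. ] [ 0.8239 -0.2959  0.009 ]
mag [287 296  28   7 114] [300.3 299.3] [0.5365 0.2001 0.009 ]
```

View pics/w1.png

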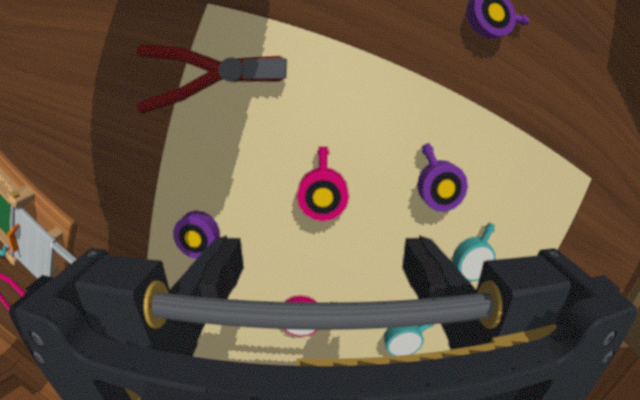

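The wrist view shows the head at (322,197) with its stem straight up (323,150), square to the jaws and centred. I'll go down, grip and lift.

>>> {"api": "step_arm", "payload": {"plan": [0,0,0.03,0,0,0,-1,0,0,0.03,0,0,0,-1,0,0,0.03,0,0,0,-1,0.0008,0,0.015,0,0,0,-1,0,0,0.005,0,0,0,-1,0,0,0,0,0,0,-1,0,0,0,0,0,0,0.3,0,0,0,0,0,0,0.3,0,0,0,0,0,0,0.3,0,0,0,0,0,0,0.3,0,0,0,0,0,0,0.3,0,0,0,0,0,0,0.3,0,0,0,0,0,0,0.3,0,0,0,0,0,0,0.3], "force": 15}}

```text
t: 3.45
position: [0.4248, 0.1823, 0.0148]
eef_rot: [-0.179, 0.984, 0.0, 0.0]
wrist_force: [0.5, -0.6, 2.7]
width: 0.0433
finger_force: 15.0
```

>>> {"api": "step_arm", "payload": {"plan": [0,0,-0.02,0,0,0,0.3,0,0,-0.035,0,0,0,0.3,0,0,-0.035,0,0,0,0.3,0,0,-0.03,0,0,0,0.3,-0.0043,-0.0274,0,0,0,0,0.3,-0.0043,-0.0274,0,0,0,0,0.3,-0.0043,-0.0274,0,0,0,0,0.3,-0.0043,-0.0274,0,0,0,0,0.3,-0.0043,-0.0274,0,0,0,0,0.3,-0.0043,-0.0274,0,0,0,0,0.3,-0.0043,-0.0274,0,0,0,0,0.3,-0.0043,-0.0274,0,0,0,0,0.3,-0.0043,-0.0274,0,0,0,0,0.3,-0.0043,-0.0274,0,0,0,0,0.3,-0.0043,-0.0274,0,0,0,0,0.3,-0.0043,-0.0274,0,0,0,0,0.3,-0.0043,-0.0274,0,0,0,0,0.3]}}

```text
t: 5.15
position: [0.6023, -0.1325, 0.1343]
eef_rot: [-0.179, 0.984, 0.0, -0.0]
wrist_force: [0.2, 0.9, 0.0]
width: 0.0435
finger_force: 15.0
```

>>> {"api": "step_arm", "payload": {"plan": [0,0,0,0,0,0.143,0.3,0,0,0,0,0,0.143,0.3,0,0,0,0,0,0.143,0.3,0,0,0,0,0,0.143,0.3,0,0,0,0,0,0.143,0.3,0,0,0,0,0,0.143,0.3,0,0,0,0,0,0.143,0.3,0,0,0,0,0,0.143,0.3,0,0,0,0,0,0.143,0.3,0,0,0,0,0,0.143,0.3,0,0,0,0,0,0.143,0.3,0,0,0,0,0,0.143,0.3,0,0,0,0,0,0.143,0.3,0,0,0,0,0,0.143,0.3,0,0,0,0,0,0.143,0.3,0,0,0,0,0,0,0.3,0,0,0,0,0,0,0.3]}}

```text
t: 6.85
position: [0.6021, -0.1314, 0.1344]
eef_rot: [0.778, 0.629, -0.0, -0.0]
wrist_force: [-1.0, 0.4, -1.1]
width: 0.0435
finger_force: 15.0
```

```bash
python3 - <<'E'
from h import *
to([.6026,-.1316,.055])
p,d,m=cap('wrist'); cv2.imwrite('pics/w2.png',p)
hsv=cv2.cvtColor(p,cv2.COLOR_BGR2HSV); H,S,V=[hsv[...,i].astype(int) for i in range(3)]
for nm,mk,z in(('red',((H<5)|(H>175))&(S>170),.043),('green',(H>50)&(H<75)&(S>120),.028)):
    n,l,s,c=cv2.connectedComponentsWithStats(mk.astype(np.uint8))
    for i in range(1,n):
        if s[i,4]>100: print(nm,s[i],c[i].round(1),fish(m,*c[i],z).round(4),[fish(m,*q,z)[:2].round(3).tolist() for q in cv2.boxPoints(cv2.minAreaRect(np.argwhere(l==i)[:,::-1].astype(np.float32)))])
E
```

```text
t 6.85 pos [ 0.6021 -0.1314  0.1344] yaw_y -12.09 zt [-0.001 -0.    -1.   ] j7 0.34 w 0.043479053150576305 ff 15.000131875276566 F [-1.   0.4 -1.1]
tool shift [-0.0001  0.0006  0.0794]
red [ 57  62  49  80 937] [75.7 96.6] [0.4019 0.0152 0.043 ] [[0.326, 0.045], [0.394, 0.056], [0.442, -0.009], [0.385, -0.025]]
red [ 270   81  110   15 1416] [325.   88.3] [ 0.6214 -0.046   0.043 ] [[0.584, -0.032], [0.661, -0.048], [0.659, -0.058], [0.581, -0.042]]
green [284 285  26  18 161] [291.8 296.2] [ 0.5514 -0.2231  0.028 ] [[0.538, -0.219], [0.547, -0.209], [0.566, -0.233], [0.557, -0.244]]
green [338 288  20  14 115] [350.5 297.3] [ 0.6064 -0.2362  0.028 ] [[0.594, -0.238], [0.614, -0.227], [0.618, -0.238], [0.597, -0.25]]
```

View pics/w2.png

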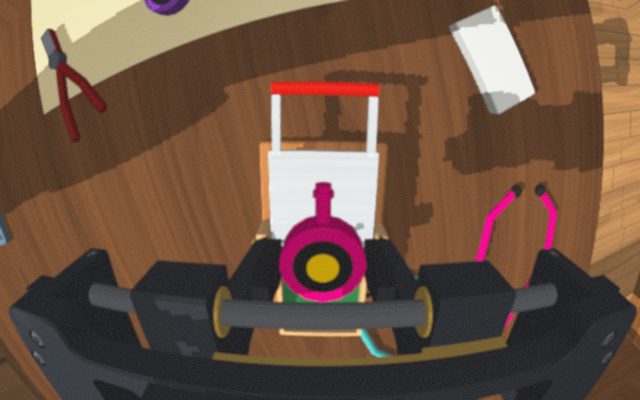

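The head is held above the plate with its stem (323,190) toward the red bar (325,88), aligned. I'll lower it slowly.

>>> {"api": "step_arm", "payload": {"plan": [0,0,0.02,0,0,0,0.3,0,0,0.02,0,0,0,0.3,0,0,0.02,0,0,0,0.3,0,0,0.01,0,0,0,0.3,0,0,0.005,0,0,0,0.3,0,0,0.002,0,0,0,0.3,0,0,0.002,0,0,0,0.3,0,0,0,0,0,0,0.3,0,0,0,0,0,0,0.3]}}

```text
t: 7.8
position: [0.6027, -0.1316, 0.0563]
eef_rot: [0.779, 0.627, 0.0, 0.0]
wrist_force: [0.4, -0.9, -0.3]
width: 0.0438
finger_force: 15.0
```

>>> {"api": "step_arm", "payload": {"plan": [0,0,0.001,0,0,0,0.3,0,0,0.0005,0,0,0,0.3,0,0,0,0,0,0,0.3,0,0,0,0,0,0,-0.05,0,0,0,0,0,0,-0.2,0,0,0,0,0,0,-0.4,0,0,0,0,0,0,-0.4,0,0,0,0,0,0,-0.4,0,0,-0.01,0,0,0,-0.4,0,0,-0.025,0,0,0,-0.4,0,0,-0.04,0,0,0,-0.4,0,0,-0.02,0,0,0,-0.4,0,0,0,0,0,0,-0.4]}}

```text
t: 9.1
position: [0.6044, -0.1324, 0.1531]
eef_rot: [0.779, 0.627, 0.002, 0.002]
wrist_force: [0.1, 0.4, -0.3]
width: 0.0615
finger_force: 0.0
```

```bash
python3 - <<'E'
from h import *
to([.6217,-.0454,.032])
p,d,m=cap('wrist')
cv2.imwrite('pics/w3.png',p[60:360,200:450])
hsv=cv2.cvtColor(p,cv2.COLOR_BGR2HSV); H,S,V=[hsv[...,i].astype(int) for i in range(3)]
for nm,mk,z in(('yel',(H>20)&(H<35)&(S>150)&(V>120),.058),('mag',(H>155)&(H<172)&(S>150),.05)):
    n,l,s,c=cv2.connectedComponentsWithStats(mk.astype(np.uint8))
    for i in range(1,n):
        if s[i,4]>100: print(nm,s[i],c[i].round(1),fish(m,*c[i],z).round(4))
E
```

```text
t 9.1 pos [ 0.6044 -0.1324  0.1531] yaw_y -12.34 zt [ 0.006 -0.001 -1.   ] j7 0.33 w 0.06150125878308674 ff 0.0 F [ 0.1  0.4 -0.3]
tool shift [ 0.0886 -0.0024  0.1211]
yel [308 192  23  21 379] [319.2 201.9] [ 0.6017 -0.1319  0.058 ]
mag [ 293  150   54   77 1539] [319.5 192.9] [ 0.6029 -0.1271  0.05  ]
mag [464 184  40  79 704] [479.4 221.5] [ 0.7409 -0.1857  0.05  ]
mag [521 185  24  88 636] [535.2 227.5] [ 0.8095 -0.2102  0.05  ]
```

View pics/w3.png

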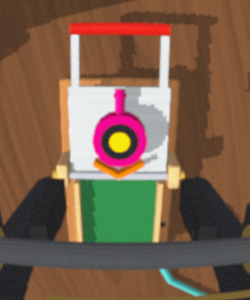

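The head rests on the pocket, measured at (0.602,-0.132), against a target of (0.602,-0.132). Next is the bar.

>>> {"api": "step_arm", "payload": {"plan": [0.022,-0.0006,0,0,0,0,0.15,0.022,-0.0006,0,0,0,0,0.15,0.022,-0.0006,0,0,0,0,0.15,0.022,-0.0006,0,0,0,0,0.15,0,0,0,0,0,-0.143,0.15,0,0,0,0,0,-0.143,0.15,0,0,0,0,0,-0.143,0.15,0,0,0,0,0,-0.143,0.15,0,0,0,0,0,-0.143,0.15,0,0,0,0,0,-0.143,0.15,0,0,0,0,0,-0.143,0.15,0,0,0,0,0,-0.143,0.15,0,0,0,0,0,-0.143,0.15,0,0,0,0,0,-0.143,0.15,0,0,0,0,0,-0.143,0.15,0,0,0,0,0,0,0.15,0,0,0,0,0,0,0.15]}}

```text
t: 10.85
position: [0.6182, -0.045, 0.1484]
eef_rot: [0.108, 0.994, 0.0, -0.001]
wrist_force: [0.4, 0.3, -1.0]
width: 0.0375
finger_force: 0.0
```

```bash
python3 - <<'E'
from h import *
to([.6217,-.0454,.032])
print(robot.observe()['joints'].round(2))
E
```

```text
t 10.85 pos [ 0.6182 -0.045   0.1484] yaw_y 77.58 zt [-0.001  0.    -1.   ] j7 1.49 w 0.03751412212602005 ff 0.0 F [ 0.4  0.3 -1. ]
tool shift [-0.0037  0.0003  0.1164]
[-0.16  0.61  0.22  1.71 -0.17  0.84  1.49]
```

>>> {"api": "step_arm", "payload": {"plan": [-0.0037,0,0.03,0,0,0,0.15,0,0,0.03,0,0,0,0.15,0,0,0.03,0,0,0,0.15,0,0,0.015,0,0,0,0.15,0,0,0.01,0,0,0,0.15,0,0,0,0,0,0,0.15,0,0,0,0,0,0,1,0,0,0,0,0,0,1,0,0,0,0,0,0,1,0,0,0,0,0,0,1,0,0,0,0,0,0,1,0,0,0,0,0,0,1], "force": 12}}

```text
t: 12.05
position: [0.6229, -0.046, 0.0349]
eef_rot: [0.106, 0.994, 0.0, 0.001]
wrist_force: [-0.3, 0.8, 5.5]
width: 0.0092
finger_force: 12.0
```

>>> {"api": "step_arm", "payload": {"plan": [0,-0.0002,-0.0075,0,0,0,1,0,-0.0007,-0.0075,0,0,0,1,0,-0.0011,-0.0074,0,0,0,1,0,-0.0016,-0.0073,0,0,0,1,0,-0.002,-0.0072,0,0,0,1,0,-0.0024,-0.0071,0,0,0,1,0,-0.0028,-0.0069,0,0,0,1,0,-0.0033,-0.0068,0,0,0,1,0,-0.0037,-0.0065,0,0,0,1,0,-0.004,-0.0063,0,0,0,1,0,-0.0044,-0.0061,0,0,0,1,0,-0.0048,-0.0058,0,0,0,1,0,-0.0051,-0.0055,0,0,0,1,0,-0.0054,-0.0052,0,0,0,1,0,-0.0057,-0.0048,0,0,0,1,0,-0.006,-0.0045,0,0,0,1,0,-0.0063,-0.0041,0,0,0,1,0,-0.0065,-0.0037,0,0,0,1,0,-0.0067,-0.0033,0,0,0,1,0,-0.0069,-0.0029,0,0,0,1]}}

```text
t: 14.05
position: [0.6058, -0.1201, 0.1528]
eef_rot: [0.105, 0.994, 0.002, -0.0]
wrist_force: [-2.7, 8.4, 14.2]
width: 0.0095
finger_force: 12.0
```

```bash
cat > sw.py <<'E'
from h import *
h=np.array([.5944,-.1672]); y=np.array([.218,.976])
s=robot.observe(); q=s['position']; r=(q[:2]-h)@y; zz=q[2]+.005-.04
print('theta',np.arctan2(zz,r),'R',np.hypot(zz,r)); to([h[0]+.125*np.cos(1.2)*y[0],h[1]+.125*np.cos(1.2)*y[1],.035+.125*np.sin(1.2)])
p,d,m=cap('scene'); cv2.imwrite('pics/s_sw.png',cv2.resize(p[240:400,150:370],None,fx=3,fy=3))
E
python3 sw.py
```

```text
theta 1.180508864768199 R 0.12733420034110152
t 14.05 pos [ 0.6058 -0.1201  0.1528] yaw_y 77.95 zt [ 0.     0.005 -1.   ] j7 1.62 w 0.009460303332829484 ff 12.035346329212189 F [-2.7  8.4 14.2]
tool shift [ 0.0009 -0.0031  0.0012]
```

>>> {"api": "step_arm", "payload": {"plan": [0,-0.0067,-0.0034,0,0,0,1,0,-0.0069,-0.0029,0,0,0,1,0,-0.0073,-0.0016,0,0,0,1,0,-0.0074,-0.0012,0,0,0,1,0,-0.0075,-0.0008,0,0,0,1,0,-0.0075,-0.0003,0,0,0,1,0,-0.0075,0.0001,0,0,0,1,0,-0.0075,0.0006,0,0,0,1,0,-0.0074,0.001,0,0,0,1,0,-0.0074,0.0015,0,0,0,1,0,-0.0073,0.0019,0,0,0,1,0,-0.0071,0.0024,0,0,0,1,0,0,0,0,0,0,1,0,0,0,0,0,0,1,0,0,0,0,0,0,1]}}

```text
t: 15.6
position: [0.5854, -0.2095, 0.1525]
eef_rot: [0.106, 0.994, -0.0, -0.002]
wrist_force: [-5.6, 0.5, -0.5]
width: 0.0088
finger_force: 12.1
```

```bash
python3 sw.py
```

```text
theta 1.9234253342880347 R 0.12520620815326827
t 15.6 pos [ 0.5854 -0.2095  0.1525] yaw_y 77.78 zt [-0.003 -0.    -1.   ] j7 1.77 w 0.008839277728154966 ff 12.05237103626132 F [-5.6  0.5 -0.5]
tool shift [-0.0001  0.0885  0.0009]
```

View pics/s_sw.png

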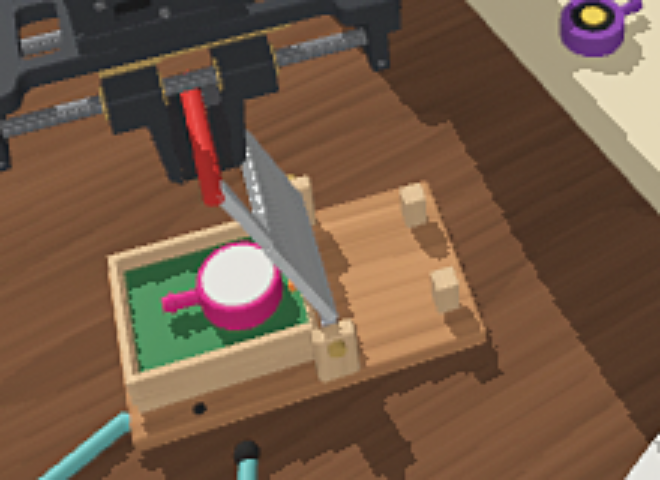

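The head lies white face up in the nest (crop 238,275). I'll check from depth that it lies flat and isn't leaning on the fence.

```bash
python3 - <<'E'
from h import *
p,d,m=cap('scene')
hsv=cv2.cvtColor(p,cv2.COLOR_BGR2HSV); S,V=hsv[...,1],hsv[...,2]
mk=((S<25)&(V>170)).astype(np.uint8); roi=np.zeros_like(mk); roi[318:345,213:246]=1
mk=cv2.erode(mk*roi,np.ones((3,3)))
P=np.array([world(m,d,u,v) for v,u in np.argwhere(mk)])
c=P.mean(0); n=np.linalg.svd(P-c)[2][2]; print(len(P),c,n,P[:,2].min(),P[:,2].max())
E
```

```text
273 [ 0.58644025 -0.20462817  0.04648963] [-0.01922536  0.01261635  0.99973557] 0.04422376206876788 0.04985087292785373
```

It's flat, with the top at 46.5 mm (expected 46). I'll release the bar and retreat upward.

>>> {"api": "step_arm", "payload": {"plan": [0,0,0,0,0,0,0.6,0,0,0,0,0,0,0.2,0,0,0,0,0,0,0.2,0,0,0,0,0,0,0.2,0,0,-0.01,0,0,0,0.2,0,0,-0.02,0,0,0,0.2,0,0,-0.03,0,0,0,0.2,0,0,-0.03,0,0,0,0.2,0,0,-0.03,0,0,0,0.2,0,0,0,0,0,0,0.2,0,0,0,0,0,0,0.2,0,0,0,0,0,0,0.2]}}

```text
t: 16.9
position: [0.5865, -0.2089, 0.2725]
eef_rot: [0.106, 0.994, 0.0, -0.001]
wrist_force: [0.2, 0.0, 0.2]
width: 0.0353
finger_force: 0.0
```

```bash
python3 - <<'E'
from h import *
p,d,m=cap('scene'); cv2.imwrite('pics/fin.png',cv2.resize(p[130:400,150:480],None,fx=2,fy=2))
E
```

```text
(no output)
```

View pics/fin.png

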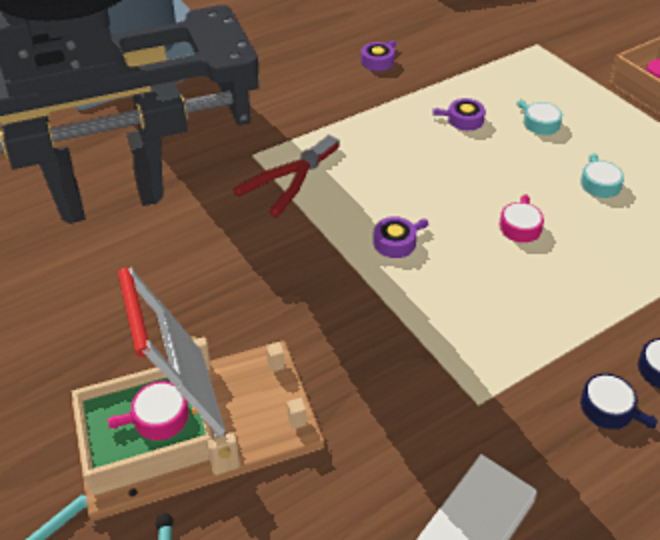

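The head is in the nest white face up (160,408), the paddle stays over with the gripper clear, and pink_up (522,220) is undisturbed.

```bash
python3 -c "
from rig import workorder
print(workorder.sign_off())"
```

```text
the job is handed in; nothing more can be done
None
```

The face-down magenta head was laid on the paddle, tumbled into the green-lined nest and now lies flat there white face up; the other magenta head was left where it was, and the job was handed in at about 17 s.

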